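# Nest a mixing cup in the tilted cup stand

### The job

Pick up the loose orange mixing cup and nest it, right way up, in the blue cup that leans in the aluminium stand. Press it in along the blue cup's axis with a light push, until it sits snug in the rubber ring inside (about 12 N felt while it moves, roughly 6 mm past where the ring first resists); do not drive it on until it jams, about twice as far. Then let go. Leave everything else where it stands.

Things in the scene. Friction and masses are not known exactly. Their poses are not given: they have to be found in the camera images.
- cup: the loose orange tapered mixing cup, 115 mm tall, about 120 g (varies), open at the top, upright on the worktop at the start. Outside 36 mm wide at the base, widening evenly to 60 mm at 80 mm height, then a straight 60 mm grip band up to the rim; wall 3 mm. Origin at the centre of its underside, z along its axis towards the rim
- stand: the aluminium stand, fixed, base plate 120x130x12 mm, with two posts to 89 mm height (122 mm over the pivot heads) at its left and right; origin at the centre of its underside, z up, y across the posts
- holder_cup: the blue tapered cup fixed in the stand: 85 mm long, mouth 82 mm wide outside, 76 mm inside; a steel collar 95 mm wide at half length. Origin at the centre of its underside, z along its axis out of the mouth, which leans 30 degrees from vertical, towards the stand's -x side (about towards the robot); its y is level
- mouth (a point): centre of the blue cup's mouth, in the plane of its rim (85 mm from its underside). The ring inside starts 3 to 23 mm below it, differently each time and not told: find it by touch. The orange cup first meets resistance with its underside 28 to 51 mm below the mouth plane; pressed home, at least 50 mm of it stands out of the blue cup
- seat_ring (a joint): the black rubber ring in the blue cup, 25 mm high, bore 39 mm wide below, 46.5 mm above, matching the orange cup. Value: how far it has been pressed in (m), 0 at the start. It yields to about 7 N plus 0.7 N per mm pressed (less is felt once the motion stops), and stays where left. Snug is 2 to 11 mm; above 11.5 mm the cups are jammed
- tooth_model: bystander, not to be disturbed: yellowish plaster dental model, 56x65x44 mm, origin at the centre of its underside
- brown_bottle: bystander, not to be disturbed: brown bottle with white cap, 42 dia x 98 tall mm, origin at the centre of its underside
- bur_block: bystander, not to be disturbed: white block full of burs, 34x74x46 mm, origin at the centre of its underside
- pen_pot: bystander, not to be disturbed: black pot of pens, 83 dia x 147 tall mm, origin at the centre of its underside
- beaker: bystander, not to be disturbed: clear glass beaker, 68 dia x 105 tall mm, origin at the centre of its underside
- steel_cup: bystander, not to be disturbed: small steel cup, 48 dia x 30 tall mm, origin at the centre of its underside

How it is judged:
By the outcome, as a careful person would: the job done as asked, in the order asked, and still so for the second after the job is handed in, with the robot touching nothing.
It also fails if it takes over 45 s, if anything falls off the work surface, if the arm or the gripper's body presses on something with over 40 N, if the wrist force passes 120 N, or if a joint passes its speed limit or range.

### The arm

A 6-joint arm with a two-finger parallel gripper is mounted at the origin on a cart in front of the work surface, level with it; the furniture and walls round the work are solid. World frame = base frame: x ahead of the robot, y to its left, z up, the work surface at z = 0. Lengths are in m, angles in rad, forces in N, time in s.
With the tool pointing down it reaches from about 0.375 to 0.975 m from the base axis. Payload 3.8 kg.
Tool frame: the origin (TCP) lies on the centre line of the jaws, within the pads' length; the fingertips stand 17 mm ahead of it and the grasp point (between the pads) lies 2 mm behind it (bot.tip_extent is the distance from the TCP to the fingertips, in m); z points along the fingers, y is the line along which they close (so a half turn about z gives the same grasp; the last joint's range is limited). The gripper opens to 85 mm and grips with 20 to 120 N. Pads are 22 mm wide; open, the fingers measure 114 mm over their backs; the gripper's body (76 mm by 85 mm) begins 54 mm behind the grasp point. The pads swing forward as they close: fully open they stand 13 mm farther back than shut.
Start: joints at [-1.283, 0.264, 1.604, -0, 1.274, -0.037], TCP at [0.215, -0.64, 0.248] pointing down, gripper open.
Joint ranges: [-2.63, 2.63], [-0.94, 2.18], [0.31, 2.57], [-1.31, 4.45], [0, 2.66], [-2.55, 2.55]. Speed limits (rad/s): [2.57, 2.57, 3.14, 3.14, 3.14, 3.14].

### API

Orientations are given as a rotation vector (axis times angle).
In Python, from workcell import readout, read_camera, finish_job, bot gives the robot as it stands.
- The arm moves only by the tool jog_arm, never from a script. Its argument "deltas" is one flat list of numbers, 7 for each row, row after row: the shift along the tool's x, y, z in m, then the turn, a rotation vector about the tool's x, y, z in degrees, then the gripper command: -1 is shut, 1 is fully open, values between are in proportion. A call has 1 to 8 rows; each row is the pose to reach, as a shift and turn from the pose commanded when the call began, along the tool's axes at that moment; what a row does not reach only later rows make up. A row lasts 1/10 s, in which the tool goes at most 50 mm and 8.59 degrees, less where a joint would pass 70% of its speed; a pose out of reach is approached as far as the arm can. A call with a gripper value outside its range is refused whole. The fingers move at their own pace and stop on an object; "squeeze" is the grip in N (left out, the last holds). Time passes only in rows, so rows that repeat a pose let the fingers close. It gives the time, the measured TCP pose, the force, the opening and the grip force at its end, in the units of the state.
- readout.read_state(): the state, without advancing time (a new reading comes with each control period).
- read_camera(name): name is "scene" or "top" or "wrist"; returns a dict with "color" (480x640x3 uint8, blue, green, red), "fx", "fy", "cx", "cy" (pixels), "dist" ([k1, k2, p1, p2, k3] as OpenCV has them; the pictures are not rectified), "origin" and "attitude" of the camera in the world. Camera axes: x right, y down, z forward; pixel columns grow to the right and rows downward; lengths in m; the calibration is good to about 2 mm. A picture is of the moment at which its call begins. There is no depth.
- finish_job(): hands the job in; it is judged then, once.
The state is a dict: "time": time; "q": joint angles; "joint_vel": joint speeds; "joint_torque": joint torques, N m; "tool_pos": TCP position; "tcp_rot": TCP orientation; "wrist_force": force on the tool from outside, world axes, zero at the start; "torque": the same for the moment, N m; "width": opening from 0.0 (shut) to 1.0 (fully open); "grip_force": force on a finger pad.
Only numpy, scipy, OpenCV 4.12 (cv2) and the standard library are available. Lean on these libraries where they do the work, as an engineer would, in place of code of your own. Each camera call takes 0.05 s, during which the arm holds its last target. There are 200 camera calls.

## Working session

There is one attempt and no reset: what is moved stays moved. The work goes in short steps, Python scripts to look and compute and a tool call to move; the robot and the scene stay as the last step left them, time stands still between calls to the robot, and variables do not carry over. Pictures are saved under pics/ and viewed, at most 10 in all, crops included, and the job is handed in when it is done.

Besides the shell and the picture viewer there is one more tool, called after ">>>" as name(argument=value, ...) on one line, values as JSON. jog_arm: Moves the arm, as the interface text tells. Its arguments: {"type":"object","properties":{"deltas":{"type":"array"},"squeeze":{"type":"number"}},"required":["deltas"]}

```bash
ls; mkdir -p pics; cat > h.py <<'E'
import numpy as np, cv2, pickle
from workcell import readout, read_camera, finish_job, bot
from scipy.spatial.transform import Rotation as R
def rot(c):
    a=np.array(c["attitude"],float)
    return a if a.shape==(3,3) else (R.from_rotvec(a).as_matrix() if a.size==3 else R.from_quat(a).as_matrix())
def K(c): return np.array([[c["fx"],0,c["cx"]],[0,c["fy"],c["cy"]],[0,0,1.]])
def ray(c,u,v):
    p=cv2.undistortPoints(np.array([[[u,v]]],float),K(c),np.array(c["dist"],float))[0,0]
    d=rot(c)@np.array([p[0],p[1],1]); return np.array(c["origin"],float),d/np.linalg.norm(d)
def onz(c,u,v,z):
    o,d=ray(c,u,v); return o+d*(z-o[2])/d[2]
def proj(c,P):
    Rm=rot(c); P=np.atleast_2d(P).astype(float)
    rv=cv2.Rodrigues(Rm.T)[0]; t=-Rm.T@np.array(c["origin"],float)
    return cv2.projectPoints(P,rv,t,K(c),np.array(c["dist"],float))[0][:,0]
def tri(r):
    A=0;b=0
    for o,d in r:
        M=np.eye(3)-np.outer(d,d);A=A+M;b=b+M@o
    return np.linalg.solve(A,b)
E
python3 - <<'E'
from h import *
for n in ["scene","top"]:
    c=read_camera(n); pickle.dump(c,open(n+".pkl","wb")); cv2.imwrite(f"pics/{n}0.png",c["color"])
    print(n,c["origin"],c["attitude"],c["fx"],c["dist"])
print(readout.read_state())
E
```

```text
pics
scene [-0.03305747  0.69757112  1.03468669] [-0.78945285  2.57587713 -1.06398216] 476.7559268617995 [0.0237204 0.        0.        0.        0.       ]
top [ 0.33576497 -0.10959651  1.02389621] [-2.09137519  2.12046324 -0.18224492] 437.83951957462887 [-0.0893526  0.         0.         0.         0.       ]
{'time': 0.1, 'q': array([-1.28286854e+00,  2.64706059e-01,  1.60526985e+00, -3.65493591e-06,
        1.27368597e+00, -3.68735162e-02]), 'joint_vel': array([-0.00056982, -0.00166103, -0.00342078, -0.00280656,  0.00041253,
       -0.00081499]), 'joint_torque': array([-2.11585484e-04, -5.16705537e+01, -3.68591058e+01, -1.39871304e-04,
        6.26776848e-03, -3.87295358e-05]), 'tool_pos': array([ 0.21523964, -0.63909188,  0.24704994]), 'tcp_rot': array([-3.09822969e+00, -5.07626795e-01,  4.12110103e-04]), 'wrist_force': array([-0.37534433,  0.49275041, -0.91933309]), 'torque': array([-0.01941809, -0.01234056,  0.00379859]), 'grip_force': 0.0, 'width': 0.9999785039774671}
```

View pics/scene0.png

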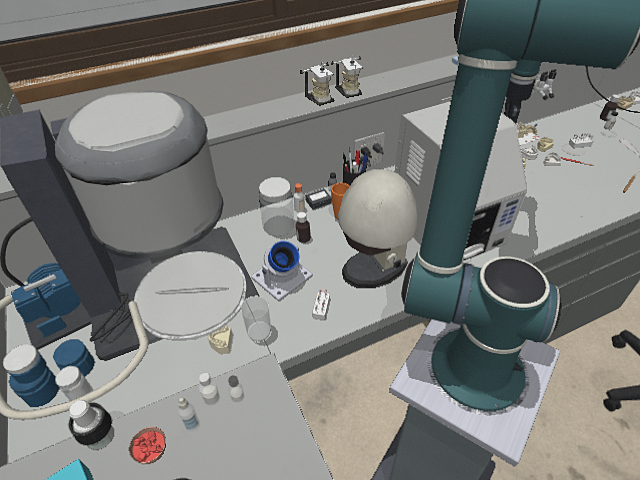

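View pics/top0.png

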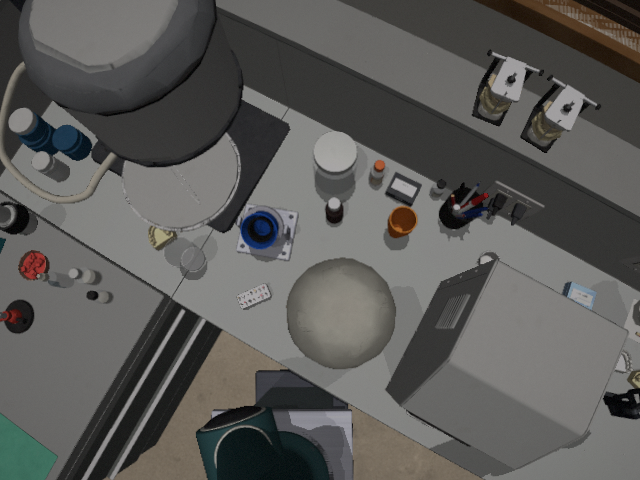

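The scene view shows the orange cup at about (341,200), partly hidden by the white dome, and the blue cup at (284,257). The top view shows the orange cup at (402,221), the blue mouth at (262,229), the bottle at (334,210), the pen pot at (458,208), the autoclave to the right and the dome at (341,313).

```bash
python3 - <<'E'
from h import *
for n in ["top","scene"]:
    c=pickle.load(open(n+".pkl","rb")); hsv=cv2.cvtColor(c["color"],cv2.COLOR_BGR2HSV)
    for nm,lo,hi in [("orange",(5,150,80),(18,255,255)),("blue",(105,150,60),(125,255,255))]:
        m=cv2.inRange(hsv,lo,hi)
        for k in cv2.findContours(m,cv2.RETR_EXTERNAL,cv2.CHAIN_APPROX_NONE)[0]:
            if cv2.contourArea(k)>60: print(n,nm,cv2.contourArea(k),cv2.boundingRect(k),[np.round(x,1) for x in cv2.fitEllipse(k)])
c=pickle.load(open("top.pkl","rb"));s=pickle.load(open("scene.pkl","rb"))
print("cup rim",onz(c,402,220,.115)); print("tcp px",proj(c,[[.215,-.64,.248],[0,0,0]]),proj(s,[[.215,-.64,.248],[0,0,0]]))
for nm,u,v,z in [("bottle",334,204,.098),("penpot",458,208,.14),("bur",254,297,.046),("dome",341,313,.2),("stand corners",0,0,0)]:
    print(nm,onz(c,u,v,z))
for u,v in [(250,205),(299,210),(291,260),(237,252),(396,390),(495,262)]: print(onz(c,u,v,.012))
P=np.vstack([cv2.resize(c["color"][170:310,210:480],None,fx=2.9,fy=2.9,interpolation=2)[:, :780]])
cv2.imwrite("pics/top_crop.png",P[:,:])
cv2.imwrite("pics/scene_crop.png",cv2.resize(s["color"][160:320,230:430],None,fx=3.7,fy=3.7,interpolation=2))
E
```

```text
top orange 556.0 (389, 207, 28, 27) [array([402.7, 219.7]), array([26.3, 27. ]), np.float64(85.8)]
top blue 1023.5 (241, 212, 37, 37) [array([259.2, 229.8]), array([35.8, 36.6]), np.float64(34.7)]
scene orange 294.5 (331, 183, 19, 36) [array([338.2, 195.5]), array([14.5, 37.3]), np.float64(10.9)]
scene blue 678.0 (268, 242, 31, 30) [array([283.2, 256.4]), array([28.7, 30.2]), np.float64(58.3)]
cup rim [ 0.55840267 -0.27127284  0.115     ]
tcp px [[628.71123932 388.31182715]
 [280.57456121 480.39715629]] [[504.93785981 129.21536994]
 [476.34000663 368.17517553]]
bottle [ 0.60116459 -0.12720131  0.098     ]
penpot [ 0.57629144 -0.3858689   0.14      ]
bur [0.40404306 0.05457853 0.046     ]
dome [ 0.3616562  -0.13430405  0.2       ]
stand corners [1.30311606 0.87113165 0.        ]
[0.62728735 0.07359541 0.012     ]
[ 0.61247867 -0.04481272  0.012     ]
[ 0.49177385 -0.02564109  0.012     ]
[0.51271252 0.10236393 0.012     ]
[ 0.1952915  -0.25895616  0.012     ]
[ 0.47902225 -0.50394839  0.012     ]
```

View pics/top_crop.png

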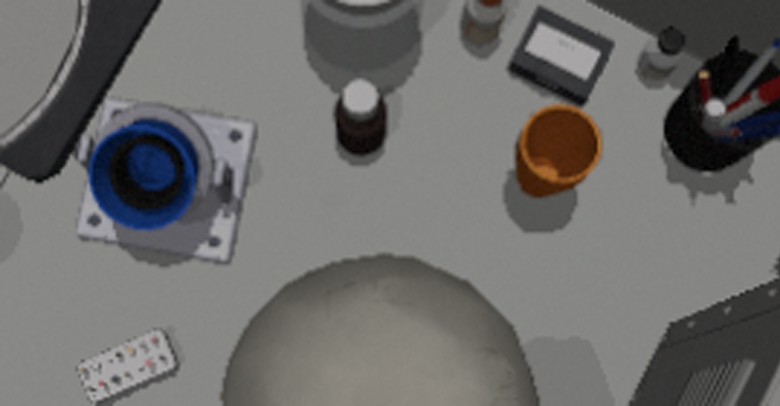

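View pics/scene_crop.png

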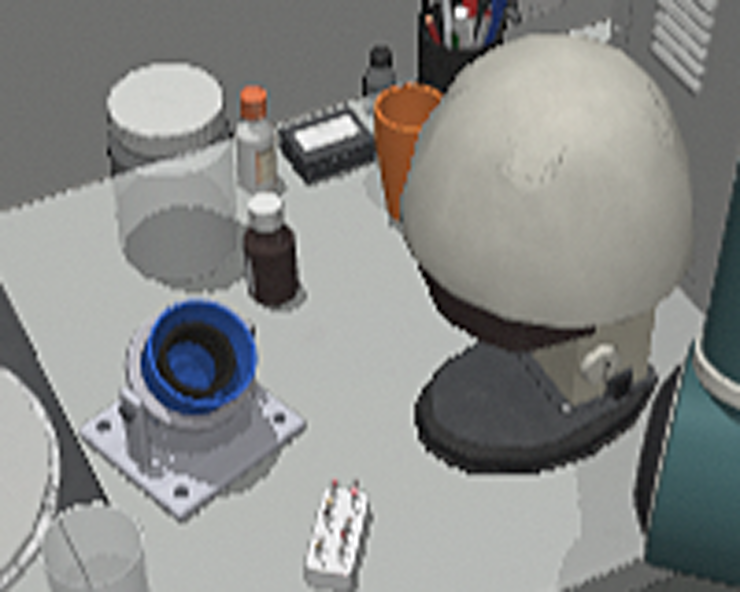

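The crops show the plate corners in top pixels at (247,204), (299,212), (290,261) and (238,251), with the mouth leaning to lower left. The dome sits right beside the orange cup in the scene view. The gripper starts beyond the autoclave, so I need the autoclave's height next.

```bash
python3 - <<'E'
from h import *
c=pickle.load(open("top.pkl","rb"));s=pickle.load(open("scene.pkl","rb"))
a=cv2.resize(c["color"][240:480,380:640],None,fx=1.53,fy=1.53,interpolation=2)
b=cv2.resize(s["color"][70:270,390:550],None,fx=2.4,fy=2.4,interpolation=2)
h=max(a.shape[0],b.shape[0]); pad=lambda x:cv2.copyMakeBorder(x,0,h-x.shape[0],0,0,cv2.BORDER_CONSTANT)
o=np.hstack([pad(a),pad(b)]);o=cv2.convertScaleAbs(o,alpha=1.3,beta=10);print(a.shape,o.shape);cv2.imwrite("pics/ac.png",o)
E
```

```text
(367, 398, 3) (480, 782, 3)
```

View pics/ac.png

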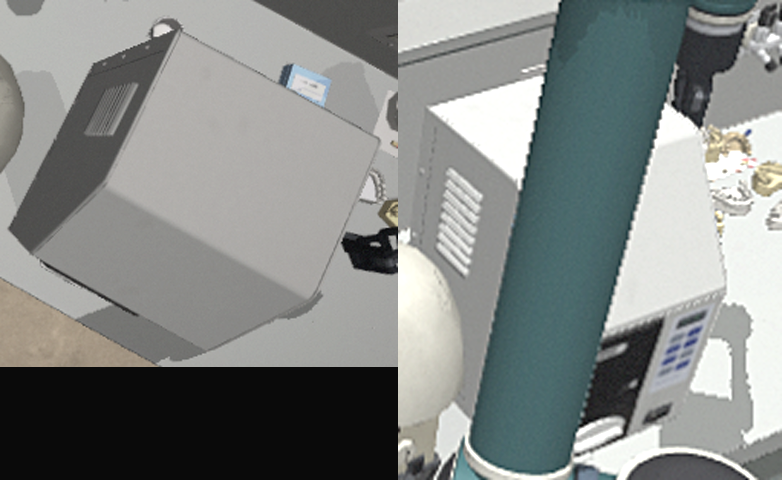

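The crop shows the autoclave's back-left roof corner at top (497.6,258.3) and scene (401.3,113.8). Its back-right corner is at top (628,331.5) and scene (515.8,124), and the gripper sits just beyond it.

```bash
python3 - <<'E'
from h import *
c=pickle.load(open("top.pkl","rb"));s=pickle.load(open("scene.pkl","rb"))
A=tri([ray(c,497.6,258.3),ray(s,401.3,113.8)]);B=tri([ray(c,628,331.5),ray(s,515.8,124)])
print("autoclave",A,B, "front roof edge",onz(c,448.6,361,A[2]))
print("dome top z?", [ (z,onz(c,341,313,z).round(3)) for z in (.15,.2)], proj(s,[onz(c,341,313,z) for z in (.1,.15,.2,.25)]))
# orange cup: rim centre from top; check against scene rim
h=[onz(c,402.7,218.5,.115)]
print("cup",h, proj(s,[h[0],h[0]*[1,1,0]]))
print("rimpx top extremes", [proj(c,[[h[0][0]+dx,h[0][1]+dy,.115]])[0].round(1) for dx,dy in ((.03,0),(-.03,0),(0,.03),(0,-.03))])
# stand
px=[(247.2,204.5),(298.6,212.1),(290,260.7),(237.6,251)]
P=np.array([onz(c,*p,.012) for p in px]);print(P.round(4));ctr=P.mean(0)
ex=(P[0]+P[1]-P[2]-P[3])[:2];ey=(P[0]+P[3]-P[1]-P[2])[:2]
y1=np.degrees(np.arctan2(ex[1],ex[0]));y2=np.degrees(np.arctan2(-ey[0],ey[1]))
print("stand",ctr,y1,y2,np.linalg.norm(ex)/2,np.linalg.norm(ey)/2)
M=tri([ray(c,259.2,229.8),ray(s,283.2,256.4)]);print("mouth tri",M)
o1,d1=ray(c,259.2,229.8);o2,d2=ray(s,283.2,256.4)
print(np.linalg.norm(np.cross(M-o1,d1)),np.linalg.norm(np.cross(M-o2,d2)))
def dark(c,x,y,w):
    k=cv2.inRange(cv2.cvtColor(c["color"],cv2.COLOR_BGR2HSV)[y-w:y+w,x-w:x+w],(0,0,0),(180,255,60))
    for q in cv2.findContours(k,cv2.RETR_EXTERNAL,cv2.CHAIN_APPROX_NONE)[0]:
        if cv2.contourArea(q)>60:print("dark",cv2.boundingRect(q),cv2.fitEllipse(q),x-w,y-w)
dark(c,260,230,14);dark(s,284,257,12)
E
```

```text
autoclave [ 0.43474069 -0.37191207  0.36286715] [ 0.25759519 -0.6951912   0.21962409] front roof edge [ 0.2836911  -0.28623367  0.36286715]
dome top z? [(0.15, array([ 0.363, -0.136,  0.15 ])), (0.2, array([ 0.362, -0.134,  0.2  ]))] [[373.88305244 244.55474641]
 [375.42551708 231.95995231]
 [377.06236876 218.61245985]
 [378.80274108 204.44106197]]
cup [array([ 0.56167396, -0.27293956,  0.115     ])] [[339.70329696 189.14598473]
 [339.02603913 217.08668762]]
rimpx top extremes [array([402., 205.]), array([403.4, 232.2]), array([388.7, 218.7]), array([416.7, 218.3])]
[[ 0.6287  0.0804  0.012 ]
 [ 0.6073 -0.0438  0.012 ]
 [ 0.4902 -0.0233  0.012 ]
 [ 0.5151  0.101   0.012 ]]
stand [0.5603061  0.02857326 0.012     ] -10.097747796889994 -10.557244732971544 0.1171847718896576 0.1264194426695498
mouth tri [0.54502043 0.03607611 0.10088644]
0.0003677398533727315 0.0003677398533727042
dark (0, 0, 28, 27) ((13.597516059875488, 12.646559715270996), (24.80757713317871, 29.904760360717773), 130.4864959716797) 246 216
dark (0, 2, 22, 21) ((10.676796913146973, 11.77384090423584), (19.268617630004883, 20.383974075317383), 123.56993865966797) 272 245
```

```bash
cat >> h.py <<'E'
def go(p,Rt):
    """tool-frame deltas from present pose to world pose p, matrix Rt"""
    s=readout.read_state(); R0=R.from_rotvec(s["tcp_rot"]).as_matrix()
    d=R0.T@(np.array(p)-s["tool_pos"]); w=np.degrees(R.from_matrix(R0.T@Rt).as_rotvec())
    print("delta mm",(d*1000).round(1),"deg",w.round(2)); return d,w
def down(ydir):
    y=np.array([*ydir,0.]);y/=np.linalg.norm(y);z=np.array([0,0,-1.]);return np.stack([np.cross(y,z),y,z],1)
E
python3 - <<'E'
from h import *
print([a for a in dir(bot) if a[0]!='_'],bot.tip_extent)
go([.215,-.64,.5],down((.32,-.948)))
go([.545,-.265,.5],down((1,0)))
E
```

```text
['MotionError', 'tip_extent'] 0.017
delta mm [  -0.5    0.3 -253. ] deg [-0.12 -0.   -0.04]
delta mm [ 431.9 -249.8 -252.4] deg [ -0.1   -0.08 -71.39]
```

>>> jog_arm(deltas=[0, 0, -0.05, 0, 0, 0, 1, 0, 0, -0.1, 0, 0, 0, 1, 0, 0, -0.15, 0, 0, 0, 1, 0, 0, -0.2, 0, 0, 0, 1, 0, 0, -0.25, 0, 0, 0, 1, 0, 0, -0.25, 0, 0, 0, 1])

```text
time: 0.7
tool_pos: [0.2158, -0.6409, 0.5085]
tcp_rot: [3.086, 0.506, 0.003]
wrist_force: [0.2, 0.1, 1.0]
width: 1.003
grip_force: 0.0
```

>>> jog_arm(deltas=[0.043, -0.025, 0, 0, 0, -8, 1, 0.086, -0.05, 0, 0, 0, -16, 1, 0.13, -0.075, 0, 0, 0, -24, 1, 0.173, -0.1, 0, 0, 0, -32, 1, 0.216, -0.125, 0, 0, 0, -40, 1, 0.26, -0.15, 0, 0, 0, -48, 1, 0.302, -0.175, 0, 0, 0, -56, 1, 0.345, -0.2, 0, 0, 0, -64, 1])

```text
time: 1.5
tool_pos: [0.4794, -0.3382, 0.4976]
tcp_rot: [-2.354, -2.08, 0.0]
wrist_force: [1.0, 0.2, 0.3]
width: 0.999
grip_force: 0.0
```

```bash
python3 - <<'E'
from h import *
print(readout.read_state()["tool_pos"],readout.read_state()["q"])
go([.545,-.265,.35],down((1,0)))
E
```

```text
[ 0.47940716 -0.33823885  0.49759126] [-6.56889174e-01  4.67988899e-02  1.40637905e+00  9.54504146e-06
  1.68906933e+00 -5.33550255e-01]
delta mm [ 80.7  56.2 147.6] deg [-0.03 -0.02 -7.07]
```

>>> jog_arm(deltas=[0.04, 0.028, 0, 0, 0, -7, 1, 0.081, 0.056, 0, 0, 0, -7, 1, 0.081, 0.056, 0.05, 0, 0, -7, 1, 0.081, 0.056, 0.1, 0, 0, -7, 1, 0.081, 0.056, 0.148, 0, 0, -7, 1, 0.081, 0.056, 0.148, 0, 0, -7, 1])

```text
time: 2.1
tool_pos: [0.5392, -0.2636, 0.3381]
tcp_rot: [-2.214, -2.2, 0.01]
wrist_force: [-0.7, -0.8, -2.6]
width: 1.0
grip_force: 0.0
```

```bash
python3 - <<'E'
from h import *
c=read_camera("wrist");pickle.dump(c,open("w1.pkl","wb"));cv2.imwrite("pics/w1.png",c["color"])
s=readout.read_state();print(s["tool_pos"],R.from_rotvec(s["tcp_rot"]).as_matrix().round(3),c["origin"],rot(c).round(3))
print(proj(c,[[.5617,-.273,.115],[.5617,-.273,0]]))
m=cv2.inRange(cv2.cvtColor(c["color"],cv2.COLOR_BGR2HSV),(5,150,60),(18,255,255))
for k in cv2.findContours(m,cv2.RETR_EXTERNAL,cv2.CHAIN_APPROX_NONE)[0]:
    if cv2.contourArea(k)>200: print(cv2.boundingRect(k),cv2.fitEllipse(k))
E
```

```text
[ 0.54165837 -0.26526486  0.34426294] [[ 0.007  1.    -0.011]
 [ 1.    -0.007  0.006]
 [ 0.006 -0.011 -1.   ]] [ 0.54153814 -0.18362478  0.46515188] [[ 1.     0.001 -0.021]
 [-0.006 -0.952 -0.306]
 [-0.02   0.306 -0.952]]
[[350.55326023 214.00206005]
 [345.92856528 192.52200267]]
(320, 181, 57, 61) ((347.51898193359375, 211.25729370117188), (55.698143005371094, 59.661460876464844), 166.59107971191406)
(459, 159, 26, 21) ((471.61798095703125, 168.81640625), (20.36312484741211, 25.405467987060547), 98.16820526123047)
```

View pics/w1.png

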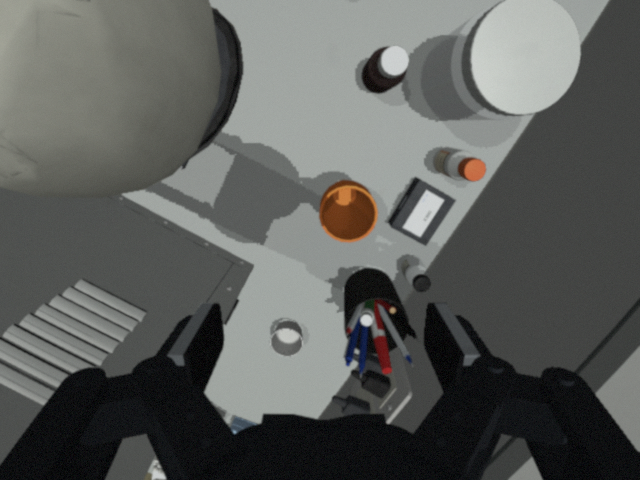

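The wrist view shows the cup rim centred at about (348.5,213) and the pen pot at (372,300). The way down is clear, with the fingers closing along the image horizontal, which is world x.

```bash
python3 - <<'E'
from h import *
c=pickle.load(open("w1.pkl","rb"))
C=onz(c,348.5,213,.115);print("cup",C,"penpot",onz(c,375,290,.1))
go([C[0],C[1],.095],down((1,0)))
E
```

```text
cup [ 0.55959886 -0.2719518   0.115     ] penpot [ 0.59199487 -0.36582461  0.1       ]
delta mm [ -8.   20.6 249. ] deg [-0.61 -0.33 -0.38]
```

>>> jog_arm(deltas=[-0.006, 0.019, 0.03, -0.6, -0.3, -0.4, 1, -0.007, 0.02, 0.075, -0.6, -0.3, -0.4, 1, -0.007, 0.02, 0.12, -0.6, -0.3, -0.4, 1, -0.0075, 0.0205, 0.16, -0.6, -0.3, -0.4, 1, -0.008, 0.0205, 0.19, -0.6, -0.3, -0.4, 1, -0.008, 0.0205, 0.2, -0.6, -0.3, -0.4, 1, -0.008, 0.0205, 0.2, -0.6, -0.3, -0.4, 1])

```text
time: 2.85
tool_pos: [0.5662, -0.276, 0.1518]
tcp_rot: [2.213, 2.212, 0.007]
wrist_force: [-0.4, -0.6, 0.1]
width: 1.003
grip_force: 0.0
```

```bash
python3 - <<'E'
from h import *
s=readout.read_state();print(s["tool_pos"])
go([.5596,-.272,.095],down((1,0)))
E
```

```text
[ 0.56624374 -0.27604639  0.15184972]
delta mm [ 4.4 -7.3 56.7] deg [ 0.68  0.35 -0.01]
```

>>> jog_arm(deltas=[0.004, -0.007, 0, 0.7, 0.3, 0, 1, 0.004, -0.007, 0.02, 0.7, 0.3, 0, 1, 0.004, -0.007, 0.04, 0.7, 0.3, 0, 1, 0.004, -0.007, 0.057, 0.7, 0.3, 0, 1, 0.004, -0.007, 0.057, 0.7, 0.3, 0, 1, 0.004, -0.007, 0.057, 0.7, 0.3, 0, 1])

```text
time: 3.45
tool_pos: [0.5591, -0.2717, 0.0943]
tcp_rot: [-2.221, -2.221, 0.002]
wrist_force: [-0.1, 0.1, 0.0]
width: 1.002
grip_force: 0.0
```

```bash
python3 - <<'E'
from h import *
s=readout.read_state();print(s["tool_pos"],s["wrist_force"])
go([.5596,-.272,.095],down((1,0)))
E
```

```text
[ 0.55906894 -0.27168678  0.09426443] [-0.07578222  0.12042209  0.00538775]
delta mm [-0.3  0.5 -0.7] deg [-0.05  0.03  0.01]
```

>>> jog_arm(deltas=[0, 0, 0, 0, 0, 0, -1, 0, 0, 0, 0, 0, 0, -1, 0, 0, 0, 0, 0, 0, -1, 0, 0, 0, 0, 0, 0, -1, 0, 0, 0, 0, 0, 0, -1, 0, 0, 0, 0, 0, 0, -1, 0, 0, 0, 0, 0, 0, -1, 0, 0, 0, 0, 0, 0, -1], squeeze=60)

```text
time: 4.25
tool_pos: [0.5599, -0.2721, 0.0951]
tcp_rot: [2.22, 2.22, -0.0]
wrist_force: [0.8, -1.2, 6.2]
width: 0.682
grip_force: 64.7
```

>>> jog_arm(deltas=[0, 0, -0.02, 0, 0, 0, -1, 0, 0, -0.065, 0, 0, 0, -1, 0, 0, -0.11, 0, 0, 0, -1, 0, 0, -0.155, 0, 0, 0, -1, 0, 0, -0.2, 0, 0, 0, -1, 0.04, -0.005, -0.23, 0, 0, 0, -1, 0.08, -0.01, -0.235, 0, 0, 0, -1, 0.12, -0.015, -0.235, 0, 0, 0, -1])

```text
time: 5.05
tool_pos: [0.5443, -0.1507, 0.3307]
tcp_rot: [2.221, 2.219, 0.001]
wrist_force: [0.5, 0.2, -1.2]
width: 0.682
grip_force: 64.5
```

>>> jog_arm(deltas=[0.04, -0.005, 0, 0, 0, 0, -1, 0.08, -0.01, 0, 0, 0, 0, -1, 0.11, -0.015, 0, 0, 0, 0, -1, 0.11, -0.015, 0, 0, 0, 0, -1, 0.11, -0.015, 0, 0, 0, 0, -1, 0.11, -0.015, 0, 0, 0, 0, -1])

```text
time: 5.65
tool_pos: [0.5289, -0.0421, 0.328]
tcp_rot: [-2.221, -2.22, 0.003]
wrist_force: [-0.5, -0.8, -0.4]
width: 0.683
grip_force: 64.5
```

```bash
python3 - <<'E'
from h import *
c=read_camera("wrist");pickle.dump(c,open("w2.pkl","wb"));cv2.imwrite("pics/w2.png",c["color"])
s=readout.read_state();print(s["tool_pos"],s["wrist_force"],s["width"],s["joint_vel"].round(3),c["fx"],c["origin"])
m=cv2.inRange(cv2.cvtColor(c["color"],cv2.COLOR_BGR2HSV),(105,150,40),(125,255,255))
for k in cv2.findContours(m,cv2.RETR_EXTERNAL,cv2.CHAIN_APPROX_NONE)[0]:
    if cv2.contourArea(k)>200: print(cv2.boundingRect(k),cv2.fitEllipse(k))
E
```

```text
[ 0.52895137 -0.04235782  0.32800706] [ 0.21233539  0.56616309 -0.91881365] 0.6774154475574329 [-0.006  0.002 -0.004  0.003  0.003  0.001] 354.78953176696933 [0.52870507 0.03925107 0.45419027]
(300, 76, 86, 88) ((341.4888916015625, 119.99522399902344), (84.80487060546875, 86.40254211425781), 11.473750114440918)
```

View pics/w2.png

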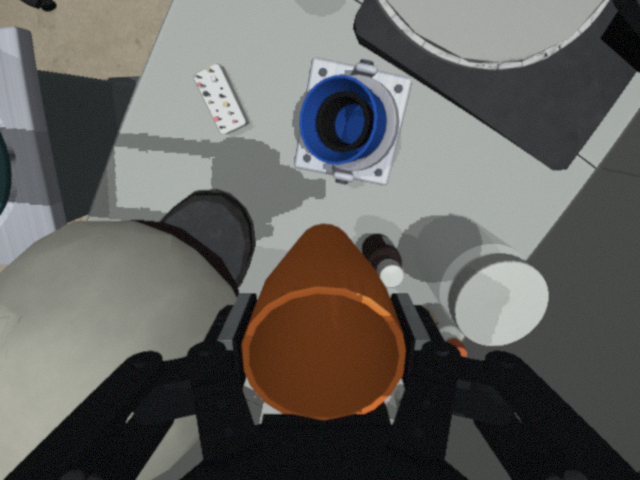

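The wrist view shows the cup held upright and the blue contour at cols 300–386, rows 76–164. It leans to the image left (towards the robot), with a pivot at each of the top and bottom. I'll now measure the mouth from that rim.

```bash
cat > mouth.py <<'E'
from h import *
from scipy.optimize import brentq
def pts(c,z,lo=(105,150,40)):
    m=cv2.inRange(cv2.cvtColor(c["color"],cv2.COLOR_BGR2HSV),lo,(125,255,255))
    k=max([k for k in cv2.findContours(m,cv2.RETR_EXTERNAL,cv2.CHAIN_APPROX_NONE)[0]],key=cv2.contourArea)[:,0].astype(float)
    cen=k.mean(0); k=k+0.5*(k-cen)/np.linalg.norm(k-cen,axis=1)[:,None]
    return k,np.array([onz(c,u,v,z) for u,v in k])
if __name__=="__main__":
    for psi in (-10.3,):
        a=np.radians(psi);ex=np.array([np.cos(a),np.sin(a)]);ey=np.array([-np.sin(a),np.cos(a)])
        for n in ("w2","top"):
            c=pickle.load(open(n+".pkl","rb"))
            w=lambda z:np.ptp(pts(c,z)[1][:,:2]@ey)
            print(n,[(z,w(z).round(4)) for z in (.09,.1,.12,.14)])
            for z in (.10,.11,.12,.13):
                P=pts(c,z)[1][:,:2]; q=P@ey
                L=(pts(c,z-.0205)[1][:,:2]@ex).min()+.041*.866
                print(z,"mid y'",((q.max()+q.min())/2).round(4),"x'",L.round(4), "x' of y-extremes",(P[q.argmax()]@ex).round(4),(P[q.argmin()]@ex).round(4))
        print("stand centre", np.array([.5603,.0286])@ex, np.array([.5603,.0286])@ey)
    c=pickle.load(open("w2.pkl","rb"))
    cv2.imwrite("pics/w2c.png",cv2.resize(c["color"][45:195,280:430],None,fx=4,fy=4,interpolation=2))
E
python3 mouth.py
```

```text
w2 [(0.09, np.float64(0.0849)), (0.1, np.float64(0.0826)), (0.12, np.float64(0.0779)), (0.14, np.float64(0.0732))]
0.1 mid y' 0.1335 x' 0.5232 x' of y-extremes 0.5267 0.527
0.11 mid y' 0.1335 x' 0.5238 x' of y-extremes 0.5263 0.5266
0.12 mid y' 0.1334 x' 0.5245 x' of y-extremes 0.5259 0.5262
0.13 mid y' 0.1334 x' 0.5252 x' of y-extremes 0.5256 0.5258
top [(0.09, np.float64(0.0844)), (0.1, np.float64(0.0835)), (0.12, np.float64(0.0817)), (0.14, np.float64(0.0799))]
0.1 mid y' 0.1347 x' 0.5272 x' of y-extremes 0.5367 0.5318
0.11 mid y' 0.1328 x' 0.5257 x' of y-extremes 0.5347 0.5298
0.12 mid y' 0.1308 x' 0.5242 x' of y-extremes 0.5327 0.5278
0.13 mid y' 0.1288 x' 0.5227 x' of y-extremes 0.5307 0.5259
stand centre 0.5461570434018358 0.12832199321458998
```

View pics/w2c.png

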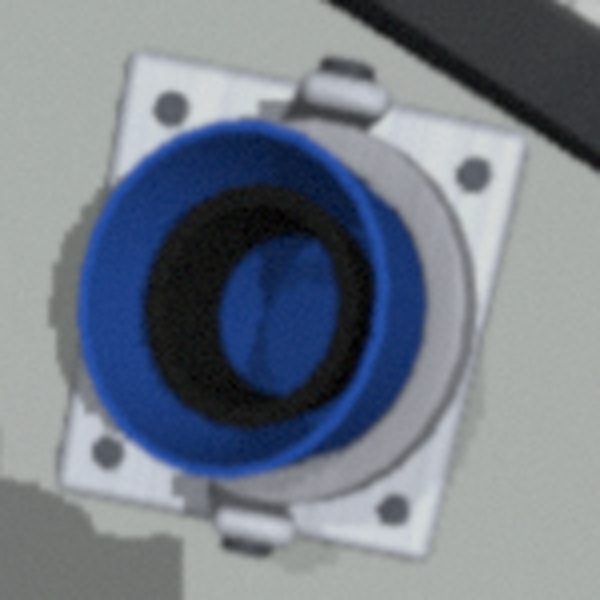

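The crop shows the rim ellipse spanning (80..386, 120..475), which puts its centre at full-image pixel (338.3,119.3). The plate corners in the crop are (133,52), (525,140), (427,557) and (60,485), and the pivot heads are at (345,90) and (255,527).

```bash
python3 - <<'E'
from h import *
c=pickle.load(open("w2.pkl","rb"));f=lambda u,v,z:onz(c,280+u/4-.5,45+v/4-.5,z)
P=np.array([f(u,v,.012) for u,v in ((525,140),(427,557),(60,485),(133,52))])  # +x+y,+x-y,-x-y,-x+y
ex=(P[0]+P[1]-P[2]-P[3])[:2]/2;ey=(P[0]+P[3]-P[1]-P[2])[:2]/2
print("plate",P.mean(0),np.degrees([np.arctan2(ex[1],ex[0]),np.arctan2(-ey[0],ey[1])]),np.linalg.norm(ex),np.linalg.norm(ey))
for z in (.075,.082): 
    a=f(345,90,z);b=f(255,527,z);d=a-b;print("heads",(a+b)/2,np.degrees(np.arctan2(-d[0],d[1])),np.linalg.norm(d))
for z in (.1,.107,.114):
    print("mouth",z,f(233,297,z), "major",np.linalg.norm(f(233,120,z)-f(233,475,z)))
# rim left/right at their own heights
for z in (.1,.107,.114):
    l=f(80,308,z-.0205);r=f(386,285,z+.0205);print(z,l,r,(l+r)/2,np.linalg.norm(l-r))
t=pickle.load(open("top.pkl","rb"));s=pickle.load(open("scene.pkl","rb"))
for z in (.1,.107,.114): print("proj",z,proj(t,[f(233,297,z)]),proj(s,[f(233,297,z)]))
E
```

```text
plate [0.56042554 0.03357334 0.012     ] [-11.21450283 -10.61347   ] 0.1164907167234269 0.12537111514045388
heads [0.55897284 0.03421702 0.075     ] -10.721570624540975 0.11047760406519613
heads [0.55841408 0.03430995 0.082     ] -10.721570624540991 0.10843814448701257
mouth 0.1 [0.54124472 0.03897017 0.1       ] major 0.08188422209475696
mouth 0.107 [0.5409969  0.03897572 0.107     ] major 0.08026591238120981
mouth 0.114 [0.54074907 0.03898127 0.114     ] major 0.07864760266766264
0.1 [0.50327519 0.03628542 0.0795    ] [0.57486856 0.04174198 0.1205    ] [0.53907187 0.0390137  0.1       ] 0.08268243439051057
0.107 [0.50375027 0.03634082 0.0865    ] [0.57390016 0.04168973 0.1275    ] [0.53882522 0.03901527 0.107     ] 0.08142860751281644
0.114 [0.50422535 0.03639623 0.0935    ] [0.57293177 0.04163747 0.1345    ] [0.53857856 0.03901685 0.114     ] 0.08018130539386174
proj 0.1 [[257.9846995 231.7622526]] [[283.5601745  257.81660174]]
proj 0.107 [[257.47301867 231.17832818]] [[283.46482428 256.06846419]]
proj 0.114 [[256.95384943 230.5858242 ]] [[283.3686964  254.30644873]]
```

```bash
cat >> h.py <<'E'
M=np.array([.5388,.0388,.105]); psi=np.radians(-10.7)
zt=np.array([.5*np.cos(psi),.5*np.sin(psi),-np.cos(np.pi/6)]); xt=np.array([-np.sin(psi),np.cos(psi),0]); yt=np.cross(zt,xt)
RT=np.stack([xt,yt,zt],1)
E
python3 - <<'E'
from h import *
s=readout.read_state();R0=R.from_rotvec(s["tcp_rot"]).as_matrix();c=pickle.load(open("w2.pkl","rb"))
print("rim/base proj",proj(c,[s["tool_pos"]+R0@[0,0,-.02],s["tool_pos"]+R0@[0,0,.095]]))
for x in (.03,-.03): print(proj(c,[s["tool_pos"]+R0@[x,0,-.02]]),end='')
go(M-.155*zt,RT)
E
```

```text
rim/base proj [[325.11341883 357.63480569]
 [324.51836741 247.08321651]]
[[325.37450647 282.2895876 ]][[324.88327031 420.61870755]]delta mm [ 95.5 -66.2  88.9] deg [-30.03  -2.75  10.41]
```

>>> jog_arm(deltas=[0.016, -0.011, 0.01, -5, -0.5, 1.7, -1, 0.032, -0.022, 0.025, -10, -0.9, 3.5, -1, 0.048, -0.033, 0.04, -15, -1.4, 5.2, -1, 0.064, -0.044, 0.055, -20, -1.8, 7, -1, 0.08, -0.055, 0.07, -25, -2.3, 8.7, -1, 0.0955, -0.066, 0.089, -30, -2.75, 10.4, -1, 0.0955, -0.066, 0.089, -30, -2.75, 10.4, -1, 0.0955, -0.066, 0.089, -30, -2.75, 10.4, -1])

```text
time: 6.5
tool_pos: [0.462, 0.0538, 0.2385]
tcp_rot: [2.079, 1.728, 0.46]
wrist_force: [0.2, -0.3, -0.6]
width: 0.683
grip_force: 64.9
```

```bash
python3 - <<'E'
from h import *
c=read_camera("wrist");pickle.dump(c,open("w3.pkl","wb"));cv2.imwrite("pics/w3.png",c["color"])
t=read_camera("scene");pickle.dump(t,open("s3.pkl","wb"))
s=readout.read_state();print(s["tool_pos"],s["q"].round(2),s["wrist_force"],s["joint_vel"].round(3))
go(M-.155*zt,RT); print("mouth pred",proj(c,[M,M+.041*xt,M-.041*xt,M+.041*yt,M-.041*yt]).round(1).tolist())
m=cv2.inRange(cv2.cvtColor(c["color"],cv2.COLOR_BGR2HSV),(105,150,40),(125,255,255))
for k in cv2.findContours(m,cv2.RETR_EXTERNAL,cv2.CHAIN_APPROX_NONE)[0]:
    if cv2.contourArea(k)>100: print(cv2.boundingRect(k))
E
```

```text
[0.46514787 0.05362236 0.24237387] [ 0.19 -0.45  2.35 -0.27  0.76  0.53] [ 0.88537558  0.74924753 -0.46899311] [-0.009  0.006 -0.028 -0.001 -0.001  0.01 ]
delta mm [-0.9 -3.6  1.5] deg [ 0.18 -0.09 -0.01]
mouth pred [[325.5, 222.2], [325.8, 172.4], [325.3, 268.0], [375.2, 222.5], [275.9, 222.0]]
(306, 193, 45, 36)
(280, 174, 98, 80)
```

View pics/w3.png

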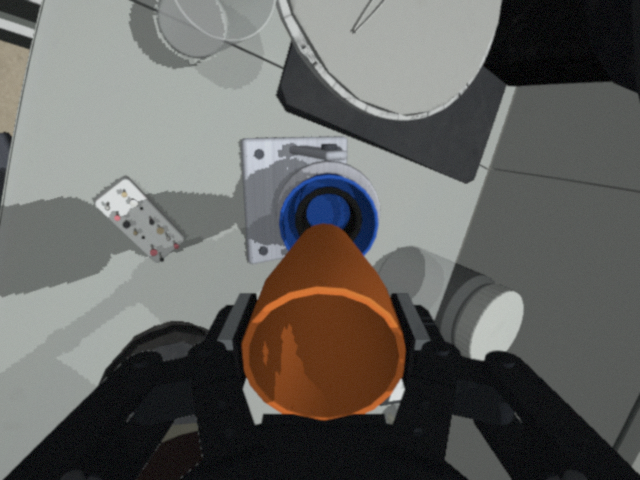

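The wrist view shows the blue rim at cols 280–378 with its top at row 173, about 3.5 px right of the prediction. The held cup's axis is near col 324. I'll settle the arm and then refine.

>>> jog_arm(deltas=[0, 0, 0, 0, 0, 0, -1, 0, 0, 0, 0, 0, 0, -1, 0, 0, 0, 0, 0, 0, -1])

```text
time: 6.9
tool_pos: [0.4639, 0.0536, 0.2405]
tcp_rot: [2.08, 1.723, 0.463]
wrist_force: [-0.4, -0.7, -1.0]
width: 0.681
grip_force: 64.9
```

```bash
cat > look.py <<'E'
from h import *
c=read_camera("wrist");pickle.dump(c,open("w4.pkl","wb"))
s=readout.read_state();print(s["tool_pos"],s["joint_vel"].round(3));R0=R.from_rotvec(s["tcp_rot"]).as_matrix()
go(M-.155*zt,RT)
h=cv2.cvtColor(c["color"],cv2.COLOR_BGR2HSV)
m=cv2.inRange(h,(105,150,40),(125,255,255));o=cv2.inRange(h,(5,150,40),(18,255,255))
xs=np.where(m[170:260].any(0))[0];xs=xs[(xs>220)&(xs<440)];ys=np.where(m[:,300:350].any(1))[0]
print("blue cols",xs.min(),xs.max(),"mid",(xs.min()+xs.max())/2,"top row",ys.min())
print("mouth pred",proj(c,[M,M+.041*xt,M+.041*yt,M-.041*yt]).round(1).tolist())
for r in (235,245,260,280):
    q=np.where(o[r,230:420])[0]+230;print("orange",r,q.min(),q.max(),(q.min()+q.max())/2)
print("axis pred",proj(c,[s["tool_pos"]+R0@[0,0,z] for z in (-.02,.095)]).round(1).tolist())
E
python3 look.py
```

```text
[0.4635276  0.05371958 0.24009349] [ 0.006 -0.001  0.013 -0.     0.001  0.002]
delta mm [-0.7 -1.1  0.4] deg [ 0.01 -0.04 -0.  ]
blue cols 276 373 mid 324.5 top row 174
mouth pred [[321.7, 222.2], [321.7, 172.5], [371.2, 222.3], [272.2, 222.2]]
orange 235 301 347 324.0
orange 245 295 354 324.5
orange 260 283 365 324.0
orange 280 267 380 323.5
axis pred [[322.4, 356.2], [323.0, 246.4]]
```

>>> jog_arm(deltas=[-0.001, 0, 0.02, 0, 0, 0, -1, -0.001, 0, 0.04, 0, 0, 0, -1, -0.001, 0, 0.055, 0, 0, 0, -1, -0.001, 0, 0.065, 0, 0, 0, -1, -0.001, 0, 0.072, 0, 0, 0, -1, -0.001, 0, 0.076, 0, 0, 0, -1, -0.001, 0, 0.076, 0, 0, 0, -1])

```text
time: 7.65
tool_pos: [0.5, 0.0461, 0.1733]
tcp_rot: [2.079, 1.725, 0.462]
wrist_force: [-1.0, 0.2, -0.3]
width: 0.68
grip_force: 65.0
```

```bash
cat > st.py <<'E'
from h import *
s=readout.read_state();R0=R.from_rotvec(s["tcp_rot"]).as_matrix()
print(s["time"],"F tool",(R0.T@s["wrist_force"]).round(2),"T tool",(R0.T@s["torque"]).round(2),"depth past M mm",((s["tool_pos"]-M)@zt*1000+95).round(2))
go(M-.155*zt+0.076*zt,RT)
E
python3 st.py; python3 look.py | grep -v delta
```

```text
7.65 F tool [ 0.01 -1.05 -0.27] T tool [ 0.36 -0.02  0.03] depth past M mm 16.05
delta mm [ 0.   0.1 -0.1] deg [-0.04 -0.04  0.05]
[0.50004679 0.04616441 0.17374324] [ 0.001 -0.011 -0.004  0.001  0.004 -0.001]
blue cols 263 392 mid 327.5 top row 190
mouth pred [[324.1, 255.5], [324.2, 190.3], [389.9, 255.6], [258.3, 255.3]]
orange 235 303 345 324.0
orange 245 292 356 324.0
orange 260 282 367 324.5
orange 280 267 380 323.5
axis pred [[324.7, 357.0], [324.4, 246.6]]
```

>>> jog_arm(deltas=[0, 0.0018, 0, 0, 0, 0, -1, 0, 0.0018, 0.003, 0, 0, 0, -1, 0, 0.0018, 0.005, 0, 0, 0, -1, 0, 0.0018, 0.007, 0, 0, 0, -1, 0, 0.0018, 0.009, 0, 0, 0, -1, 0, 0.0018, 0.009, 0, 0, 0, -1])

```text
time: 8.3
tool_pos: [0.5057, 0.045, 0.1662]
tcp_rot: [2.08, 1.726, 0.462]
wrist_force: [-0.2, -0.3, -0.4]
width: 0.683
grip_force: 65.0
```

```bash
python3 st.py; python3 look.py | grep -v delta
```

```text
8.3 F tool [-0.36 -0.37  0.29] T tool [0.3  0.01 0.03] depth past M mm 25.18
delta mm [ 0.1 -1.4 -9.2] deg [-0.05 -0.04  0.06]
[0.50570462 0.04499479 0.16631006] [-0.    -0.003 -0.004 -0.     0.001  0.001]
blue cols 258 393 mid 325.5 top row 192
mouth pred [[321.6, 261.0], [321.7, 193.3], [390.1, 261.2], [253.2, 260.8]]
orange 235 303 346 324.5
orange 245 293 356 324.5
orange 260 281 367 324.0
orange 280 266 380 323.0
axis pred [[324.2, 356.7], [324.0, 246.6]]
```

>>> jog_arm(deltas=[0, 0, 0.001, 0, 0, 0, -1, 0, 0, 0.002, 0, 0, 0, -1, 0, 0, 0.003, 0, 0, 0, -1, 0, 0, 0.004, 0, 0, 0, -1, 0, 0, 0.005, 0, 0, 0, -1])

```text
time: 8.85
tool_pos: [0.5084, 0.0446, 0.1622]
tcp_rot: [2.079, 1.725, 0.463]
wrist_force: [0.4, -0.3, -1.0]
width: 0.679
grip_force: 65.0
```

```bash
python3 st.py
```

```text
8.85 F tool [-0.23 -0.11  1.05] T tool [ 0.33 -0.02  0.  ] depth past M mm 29.94
delta mm [  0.   -1.8 -13.9] deg [-0.01 -0.06  0.05]
```

>>> jog_arm(deltas=[0, 0, 0.001, 0, 0, 0, -1, 0, 0, 0.002, 0, 0, 0, -1, 0, 0, 0.003, 0, 0, 0, -1, 0, 0, 0.004, 0, 0, 0, -1, 0, 0, 0.005, 0, 0, 0, -1])

```text
time: 9.35
tool_pos: [0.5111, 0.0442, 0.1582]
tcp_rot: [2.079, 1.725, 0.463]
wrist_force: [-0.3, 0.9, 0.3]
width: 0.681
grip_force: 65.0
```

>>> jog_arm(deltas=[0, 0, 0.001, 0, 0, 0, -1, 0, 0, 0.002, 0, 0, 0, -1, 0, 0, 0.003, 0, 0, 0, -1, 0, 0, 0.004, 0, 0, 0, -1])

```text
time: 9.75
tool_pos: [0.513, 0.0439, 0.1552]
tcp_rot: [2.079, 1.725, 0.463]
wrist_force: [-4.7, 1.4, 6.6]
width: 0.68
grip_force: 65.7
```

```bash
python3 st.py
```

```text
9.75 F tool [ 0.55 -0.94 -8.17] T tool [ 0.55 -0.01  0.03] depth past M mm 38.39
delta mm [ -0.2  -2.3 -22.4] deg [ 0.02 -0.07  0.04]
```

>>> jog_arm(deltas=[0, 0, 0.001, 0, 0, 0, -1])

```text
time: 9.85
tool_pos: [0.5135, 0.0438, 0.1544]
tcp_rot: [2.079, 1.725, 0.463]
wrist_force: [-6.4, 1.5, 8.0]
width: 0.681
grip_force: 65.8
```

>>> jog_arm(deltas=[0, 0, 0.001, 0, 0, 0, -1])

```text
time: 9.95
tool_pos: [0.5139, 0.0437, 0.1535]
tcp_rot: [2.079, 1.725, 0.463]
wrist_force: [-6.9, 1.4, 7.6]
width: 0.678
grip_force: 65.9
```

>>> jog_arm(deltas=[0, 0, 0.001, 0, 0, 0, -1])

```text
time: 10.05
tool_pos: [0.5144, 0.0436, 0.1527]
tcp_rot: [2.079, 1.725, 0.463]
wrist_force: [-6.1, 1.2, 7.7]
width: 0.683
grip_force: 65.9
```

```bash
python3 st.py
```

```text
10.05 F tool [ 0.11 -1.52 -9.78] T tool [ 0.71  0.   -0.01] depth past M mm 41.25
delta mm [ -0.2  -2.3 -25.3] deg [ 0.02 -0.07  0.03]
```

>>> jog_arm(deltas=[0, 0, 0.001, 0, 0, 0, -1])

```text
time: 10.15
tool_pos: [0.5149, 0.0435, 0.1519]
tcp_rot: [2.079, 1.725, 0.463]
wrist_force: [-7.8, 1.8, 7.9]
width: 0.685
grip_force: 66.0
```

>>> jog_arm(deltas=[0, 0, 0.001, 0, 0, 0, -1])

```text
time: 10.25
tool_pos: [0.5154, 0.0434, 0.151]
tcp_rot: [2.079, 1.725, 0.463]
wrist_force: [-7.2, 1.8, 8.6]
width: 0.68
grip_force: 66.0
```

```bash
python3 st.py
```

```text
10.25 F tool [  0.44  -2.12 -11.21] T tool [0.8  0.01 0.02] depth past M mm 43.19
delta mm [ -0.2  -2.3 -27.2] deg [ 0.02 -0.07  0.03]
```

>>> jog_arm(deltas=[0, 0, 0.0005, 0, 0, 0, -1])

```text
time: 10.35
tool_pos: [0.5156, 0.0434, 0.1506]
tcp_rot: [2.079, 1.724, 0.463]
wrist_force: [-8.0, 2.1, 8.8]
width: 0.689
grip_force: 66.1
```

>>> jog_arm(deltas=[0, 0, 0, 0, 0, 0, -1, 0, 0, 0, 0, 0, 0, -1])

```text
time: 10.55
tool_pos: [0.5156, 0.0434, 0.1506]
tcp_rot: [2.079, 1.725, 0.463]
wrist_force: [-6.9, 0.9, 7.0]
width: 0.683
grip_force: 66.0
```

```bash
python3 st.py
```

```text
10.55 F tool [-0.41 -2.51 -9.58] T tool [0.68 0.04 0.02] depth past M mm 43.71
delta mm [ -0.2  -2.3 -27.7] deg [ 0.02 -0.07  0.03]
```

>>> jog_arm(deltas=[0, 0, 0, 0, 0, 0, 0.4, 0, 0, 0, 0, 0, 0, 0.6, 0, 0, 0, 0, 0, 0, 0.8, 0, 0, 0, 0, 0, 0, 1, 0, 0, 0, 0, 0, 0, 1, 0, 0, 0, 0, 0, 0, 1, 0, 0, 0, 0, 0, 0, 1, 0, 0, 0, 0, 0, 0, 1])

```text
time: 11.35
tool_pos: [0.5154, 0.0432, 0.1497]
tcp_rot: [2.079, 1.725, 0.462]
wrist_force: [0.1, -0.7, 0.5]
width: 1.001
grip_force: 0.0
```

```bash
python3 st.py; python3 look.py
```

```text
11.35 F tool [-0.67  0.48 -0.33] T tool [0.27 0.03 0.02] depth past M mm 44.39
delta mm [  0.   -1.8 -28.4] deg [-0.02 -0.05  0.05]
[0.51542543 0.04323354 0.14974768] [-0.001  0.    -0.002 -0.     0.001  0.   ]
delta mm [ 1.000e-01 -1.800e+00 -1.044e+02] deg [-0.01 -0.06  0.05]
blue cols 252 397 mid 324.5 top row 199
mouth pred [[320.7, 274.7], [320.6, 201.1], [395.5, 274.7], [245.9, 274.4]]
orange 235 303 346 324.5
orange 245 293 356 324.5
orange 260 281 369 325.0
orange 280 267 381 324.0
axis pred [[324.0, 356.7], [323.9, 246.6]]
```

Released with no contact force. I'll retreat along the axis and look.

>>> jog_arm(deltas=[0, 0, -0.015, 0, 0, 0, 1, 0, 0, -0.03, 0, 0, 0, 1, 0, 0, -0.05, 0, 0, 0, 1, 0, 0, -0.08, 0, 0, 0, 1, 0, 0, -0.11, 0, 0, 0, 1, 0, 0, -0.14, 0, 0, 0, 1, 0, 0, -0.14, 0, 0, 0, 1, 0, 0, -0.14, 0, 0, 0, 1])

```text
time: 12.2
tool_pos: [0.4469, 0.0563, 0.2718]
tcp_rot: [2.078, 1.724, 0.465]
wrist_force: [-0.2, 0.1, -0.8]
width: 1.0
grip_force: 0.0
```

```bash
python3 - <<'E'
from h import *
c=read_camera("wrist");s=read_camera("scene")
a=c["color"][:,140:500];b=cv2.resize(s["color"][190:310,230:340],None,fx=4,fy=4,interpolation=2)
cv2.imwrite("pics/end.png",np.hstack([a,b])[:, :800])
Mc=M+.0020*yt
hsv=cv2.cvtColor(c["color"],cv2.COLOR_BGR2HSV);o=cv2.inRange(hsv,(5,150,40),(18,255,255));print("orange",cv2.boundingRect(max(cv2.findContours(o,0,1)[0],key=cv2.contourArea)))
for d in (.065,.0713,.078):
    r=Mc-d*zt;print(d,proj(c,[r,r+.03*yt,r-.03*yt,r+.03*xt,r-.03*xt]).round(1).tolist())
E
```

```text
orange (283, 186, 80, 88)
0.065 [[323.0, 232.7], [363.0, 232.8], [282.9, 232.7], [323.0, 193.2], [322.9, 269.6]]
0.0713 [[323.0, 235.3], [363.9, 235.4], [282.0, 235.3], [323.0, 195.0], [322.9, 272.9]]
0.078 [[323.0, 238.3], [365.0, 238.3], [281.0, 238.2], [323.0, 196.9], [322.9, 276.6]]
```

View pics/end.png

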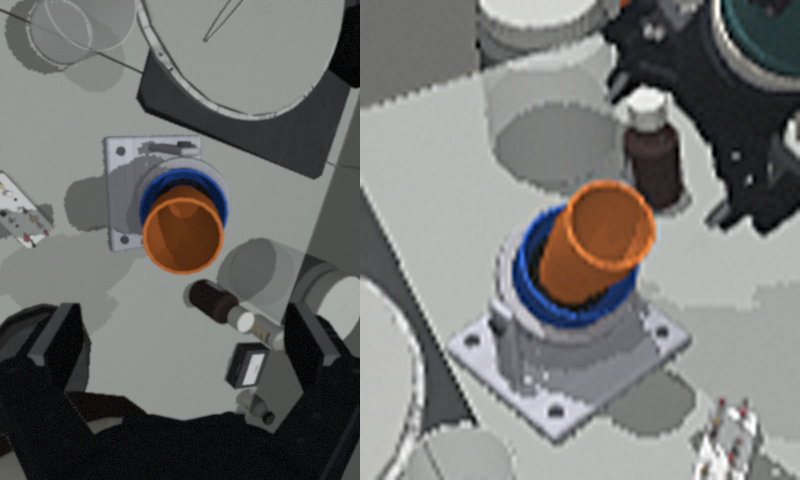

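The picture shows the orange cup standing coaxially in the blue cup's ring, with its rim at (323,235) as predicted. The bottle, bur block and the rest visible here are undisturbed, and the gripper is clear.

```bash
python3 -c "
from h import *
print(finish_job())"
```

```text
the job is handed in; nothing more can be done
None
```

The orange cup is nested right way up in the blue cup's ring, pressed in with about 12 N and roughly 6 mm past first resistance, then released; the gripper is clear, nothing else looked moved in the last pictures, and the job is handed in at about 12 s.

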